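Set the glass pane to the scribed line along the fence

ROBOT

A 7-joint arm with a two-finger parallel gripper is mounted at the origin on the work surface. World frame = base frame: x ahead of the robot, y to its left, z up, the work surface at z = 0. Lengths are in m, angles in rad, forces in N, time in s.
With the tool pointing down it reaches from about 0.4 to 0.875 m from the base axis. Payload 4.4 kg.
Tool frame: the origin (TCP) lies between the finger pads; the fingertips stand 8 mm ahead of it and the grasp point (between the pads) lies 11 mm behind it (bot.tip_extent is the distance from the TCP to the fingertips, in m); z points along the fingers, y is the line along which they close (so a half turn about z gives the same grasp; the last joint's range is limited). The gripper opens to 85 mm and grips with 20 to 120 N. Pads are 22 mm wide; open, the fingers measure 114 mm over their backs; the gripper's body (76 mm by 85 mm) begins 54 mm behind the grasp point. The pads swing forward as they close: fully open they stand 13 mm farther back than shut.
Start: joints at [1.084, 0.628, 0.038, 1.517, -0.027, 0.996, -0.02], TCP at [0.266, -0.593, 0.239] pointing down, gripper open.
Joint ranges: [-3.06, 3.06], [-0.37, 2.12], [-1.25, 1.32], [0.18, 2.47], [-1.1, 4.24], [0.23, 1.98], [-2.94, 2.94]. Speed limits (rad/s): [2.57, 2.57, 3.14, 3.14, 3.14, 3.14, 3.14].

INTERFACE

Orientations are given as a unit quaternion [w, x, y, z].
In Python, from rig import bot gives the robot as it stands. Calls block until the motion is done:
- bot.move_ptp(position, orientation): joint-space move of the TCP to a pose.
- bot.line_to(position, rate=0.15, rot=None, force_limit=None): straight line of the TCP; rot=None keeps the orientation; rate is the mean speed in m/s. With force_limit (N) it stops when the force on the tool has changed by that much, and returns True; else False.
- bot.movej(angles): joint-space move.
- bot.command_gripper(opening): finger opening in m; the grip force is fixed at half the most; returns when the fingers have stopped.
- bot.dwell(seconds).
- bot.ik(position, orientation): joint angles nearest the present ones, or None.
- bot.state(): the state.
- bot.get_image(name): name is "scene" or "top"; returns (picture, depth): 480x640x3 uint8, blue, green, red; 480x640 float32, m along the optical axis (not along the pixel's ray), 0 where there is no reading.
- bot.camera_info(name): a dict with "camera_matrix" (3x3 intrinsics, pixels), "k1" (the pictures are not rectified: a ray, as slopes to the right and down, at radius r is drawn at 1 + k1 r^2 times it, then the intrinsics apply), "rvec" (rotation vector, rad) and "tvec" (3), from world to camera coordinates, as OpenCV has them. Camera axes: x right, y down, z forward; pixel columns grow to the right and rows downward; lengths in m; the calibration is good to about 2 mm. A picture is of the moment at which its call begins. camera_info takes no time and is no camera call.
A pose or a line that the arm cannot do raises bot.Unreachable and nothing moves.
- bot.sign_off(): hands the job in; it is judged then, once.
Trained networks look in the newest picture that a camera, given by its name, has taken for a name from the list of things; names that differ only in an ending like _2 or _b are one class to them, and where a whole thing is asked for, a point or a joint stands for the part that bears it (a point fixed in the world has none). Each returns a list of dicts, best first, with "confidence" (0 to 1); they miss things now and then, are a little off and sometimes report something else, mostly with a low value. They report only what shows in the picture. A call takes as long as a camera call.
- bot.regions_of(camera, thing): "region" (480x640 bool, what is visible of it) and "rect" ([left, top, right, bottom] in pixels, round what is visible of it).
- bot.pinpoint(camera, thing): "point" ([column, row] in pixels: a listed point, or the origin of a listed thing).
The state is a dict: "clock": time; "joint_pos": joint angles; "joint_velocities": joint speeds; "tau": joint torques, N m; "position": TCP position; "tool_rot": TCP orientation; "force": force on the tool from outside, world axes, zero at the start; "wrist_torque": the same for the moment, N m; "finger_gap": finger opening in m; "gripper_force": force on a finger pad.
Only numpy, scipy, OpenCV 4.12 (cv2) and the standard library are available. Lean on these libraries where they do the work, as an engineer would, in place of code of your own. Each camera call takes 0.05 s, during which the arm holds its last target. There are 200 camera calls.

TASK

Push the loose green glass pane across the white board until it presses gently but firmly flush against the aluminium fence along the board's far side, then slide it along the fence until its leading edge lies on the black scribed line, with nothing there to stop it. With it on the line, press it against the fence in the same way once more so that it sits flush, and leave it there, square to the line. Never press hard, as the edges chip, and leave the other things where they are.

Things in the scene. Friction and masses are not known exactly. Their poses are not given: they have to be found in the camera images.
- board: White laminate setting-out board fixed to the table, 250 mm (its x) by 420 mm (its y), 15 mm thick, lying flat. Origin at the centre of its underside; +x points across it, away from the robot, towards the fence; +y along it, from where the pane starts towards the scribed line. A row of short ruled ticks runs along its near long edge.
- line (a point): Middle of the board on the scribed line, on the board's top face (15 mm above the table). The line is a thin black line 1.4 mm wide, straight along the board's x from the near edge up to the fence, square to the fence; it lies at board y = +80 mm. There is no physical stop at it. Axes as the board's.
- rail: The two fixed clamp knobs (black, 24 mm across, tops 40 mm above the table) that hold the adjustable fence on the board's far side; origin and axes are the board's. The fence is a straight aluminium bar, 380 mm long (along the board's y, centred), 18 mm wide and 16 mm high, lying on the board parallel to the board's y. It does not yield to ordinary pushing.
- fence_mid (a point): Middle of the range in which the fence's face (towards the pane, -x) may stand, on the board's top, 60 mm in +x from the board's centre. The bar was clamped by hand: its face stands anywhere up to 10 mm either side of this point in x. Not measured: find it by touch. A push of 7 to 10 N on the pane presses it flush. Axes as the board's.
- pane: The glass pane: a plain green-tinted slab, 100 mm (its x) by 120 mm (its y), 12 mm thick, 0.28 to 0.47 kg, loose and flat on the board, a little askew, clear of the fence. Origin at the centre of its underside; its x and y point roughly as the board's. Too wide to grip; it slides under a push of 1 to 4 N at its edges and stops as soon as the push does. Its edges chip under more than 16 N.
- pane_edge (a point): Middle of the top of the pane's leading edge, the 100 mm long edge in its +y direction (60 mm from the pane's centre, 12 mm above its underside): this edge goes to the scribed line. Axes as the pane's.
- offcut: Bystander: narrow strip of the same glass, 70 x 22 x 6 mm, lying on the board 55 mm or more beyond the line. Origin at the centre of its underside.
- jar_lid: Bystander: black jar lid, 42 mm across, 12 mm high, on the board 50 mm or more beyond the line, near the board's near edge. Origin at the centre of its underside.
- glue_bottle: Bystander: white bottle with black cap, 52 mm across, 130 mm high, left of the board. Origin at the centre of its underside.
- brush: Bystander: paint brush 180 mm long lying on the table left of the board. Origin near its middle.
- screwdriver: Bystander: screwdriver 170 mm long lying on the table right of the board. Origin near its middle.

How it is judged:
On the way, in this order (a step that is already met when the one before it is completed fails the run):
1. the pane is pressed against the fence with more than 2 N, square to it within 2 degrees, with its leading edge still short of the line (contact force between pane and rail above 2 N and angle between the x axis of pane and the x axis of board, either way round below 0.035 rad and y of pane_edge in the frame of board below 0.07 m), for 0.2 s.
2. with its leading edge on the line (within 2.5 mm) and square within 1.5 degrees, the pane is pressed against the fence with more than 2 N (y of pane_edge in the frame of board between 0.0775 and 0.0825 m and angle between the x axis of pane and the x axis of board, either way round below 0.026 rad and contact force between pane and rail above 2 N), for 0.2 s.
At the end, for the whole second after the job is handed in: The pane lies flat and still on the board where it was pressed against the fence, the middle of its leading edge within 2.5 mm of the middle of the scribed line and the pane square to the board within 1.5 degrees (0.026 rad) (y of pane_edge in the frame of board between 0.0775 and 0.0825 m and angle between the x axis of pane and the x axis of board, either way round below 0.026 rad and angle between pane's own z axis and vertical below 0.03 rad and linear speed of pane below 0.005 m/s and height (world z) of pane below 0.018 m); the robot touches nothing.
It fails at once if the pane is pressed against the fence with more than 16 N (contact force between pane and rail above 16 N).
It fails at once if the robot presses on the pane with more than 16 N (contact force between the arm and pane above 16 N).
It fails at once if the fingers press on the pane with more than 16 N (contact force between the fingers and pane above 16 N).
It fails at once if the pane is lifted more than 10 mm off the board (height (world z) of pane above 0.025 m).
It fails at once if a bystander is moved more than 15 mm (distance of any of offcut, jar_lid, glue_bottle, brush, screwdriver from where it was at the start of the episode above 0.015 m).
It also fails if it takes over 72 s, if anything falls off the work surface, if the arm or the gripper's body presses on something with over 40 N, if the wrist force passes 120 N, or if a joint passes its speed limit or range.

## Working session

There is one attempt and no reset: what is moved stays moved. The work goes in short steps, each a Python script; the robot and the scene stay as the last script left them, time stands still between calls to the robot, and variables do not carry over. Pictures are saved under pics/ and viewed, at most 10 in all, crops included, and the job is handed in when it is done.

```bash
ls; mkdir -p pics
cat > h.py <<'E'
import numpy as np, cv2
from rig import bot
def px2w(cam,uv,z):
    """pixel(s) -> world points on plane z"""
    c=bot.camera_info(cam);K=np.array(c["camera_matrix"],float);R=cv2.Rodrigues(np.array(c["rvec"],float))[0];t=np.array(c["tvec"],float).ravel()
    uv=np.atleast_2d(np.array(uv,float));d=np.c_[(uv[:,0]-K[0,2])/K[0,0],(uv[:,1]-K[1,2])/K[1,1]];s=d.copy()
    for _ in range(30): s=d/(1+c["k1"]*(s**2).sum(1,keepdims=True))
    r=np.c_[s,np.ones(len(s))]@R; o=-R.T@t
    return o+r*((z-o[2])/r[:,2])[:,None]
def ray(cam,uv):
    a=px2w(cam,uv,0)[0];b=px2w(cam,uv,.1)[0];return a,(b-a)/np.linalg.norm(b-a)
def tri(u1,u2):
    a,d=ray("scene",u1);b,e=ray("top",u2);A=np.c_[d,-e];s=np.linalg.lstsq(A,b-a,rcond=None)[0]
    p,q=a+d*s[0],b+e*s[1];return (p+q)/2,np.linalg.norm(p-q)
E
python3 - <<'E'
from h import *
for c in("scene","top"):
    im,d=bot.get_image(c);cv2.imwrite(f"pics/{c}0.png",im)
    i=bot.camera_info(c);R=cv2.Rodrigues(np.array(i["rvec"]))[0];print(c,-R.T@np.array(i["tvec"]).ravel(),i["k1"],i["camera_matrix"])
P={}
for n in "board line rail fence_mid pane pane_edge offcut jar_lid glue_bottle brush screwdriver".split():
    for c in("scene","top"):
        r=bot.pinpoint(c,n)
        if r: P[n,c]=r[0]["point"];print(n,c,np.round(r[0]["point"],1),round(r[0]["confidence"],2))
    if (n,"scene") in P and (n,"top") in P: p,e=tri(P[n,"scene"],P[n,"top"]);print("   ",n,p.round(4),round(e,4))
print(bot.state())
E
```

```text
pics
rig.py
scene [1.25583295 0.61304292 0.95591459] 0.009784591772428674 [[510.92863695   0.         320.31820821]
 [  0.         510.92863695 234.45054112]
 [  0.           0.           1.        ]]
top [0.40530445 0.01880371 1.19695597] -0.024505057580002435 [[513.12151776   0.         322.27071158]
 [  0.         513.12151776 239.10637575]
 [  0.           0.           1.        ]]
board scene [300.6 262.3] 0.59
line scene [328.  268.9] 0.96
line top [284.7 218.7] 0.86
    line [0.5822 0.1113 0.0236] 0.0053
rail scene [303.9 264.5] 0.69
fence_mid scene [289.4 276. ] 0.73
fence_mid top [315.8 193.4] 0.79
    fence_mid [0.6464 0.0408 0.0069] 0.0053
pane scene [274.5 244.4] 0.9
pane top [354.8 219.5] 0.84
    pane [ 0.5874 -0.0544  0.0114] 0.0018
pane_edge scene [295.8 247.6] 0.86
pane_edge top [329.8 224.4] 0.68
    pane_edge [0.5724 0.0046 0.024 ] 0.0001
offcut scene [359.7 286.7] 0.63
offcut top [243.2 221.7] 0.7
    offcut [0.576  0.2053 0.018 ] 0.0012
jar_lid scene [370.4 262.9] 0.54
glue_bottle scene [446.1 348.9] 0.88
glue_bottle top [142.5 208.2] 0.95
    glue_bottle [0.6035
[... 273 characters left out ...]
: array([ 1.08418614,  0.62837791,  0.03847966,  1.51740523, -0.02696139,
        0.99631545, -0.0199838 ]), 'joint_velocities': array([-0.0001464 , -0.00170023, -0.00125853, -0.00056385, -0.00012025,
        0.00032522, -0.00085386]), 'tau': array([-6.40840341e-06, -5.63280451e+01,  1.22604925e+00, -1.93783289e+01,
        1.10291518e-02,  1.51155815e-03, -2.27549896e-05]), 'position': array([ 0.26555325, -0.59328853,  0.23932571]), 'tool_rot': array([3.80571628e-06, 9.77943411e-01, 2.08870020e-01, 9.51863969e-06]), 'force': array([ 0.46419585, -0.61822196, -0.21445706]), 'wrist_torque': array([-0.03501921,  0.02640526,  0.01477788]), 'gripper_force': 0.0, 'finger_gap': 0.08549447579683124}
```

View pics/top0.png

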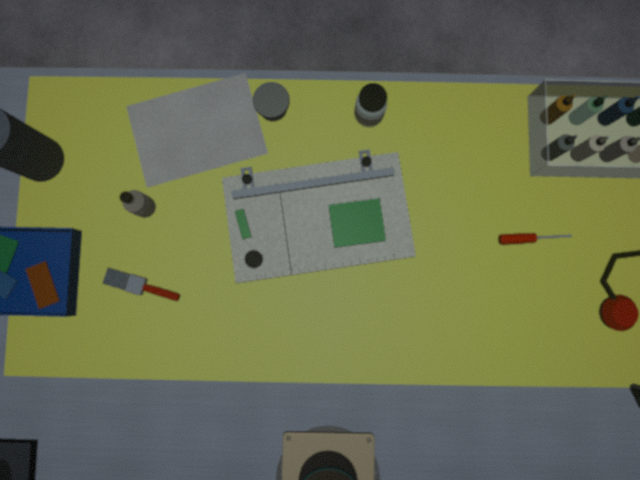

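View pics/scene0.png

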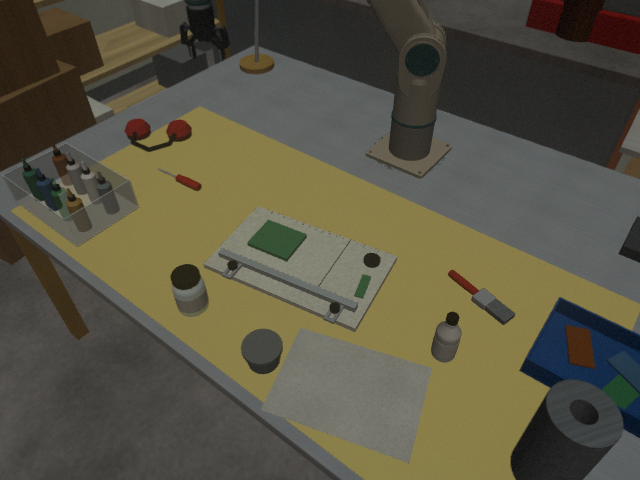

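Top view: board corners are about (224,178), (399,153), (414,256) and (237,282). The pane is at (330–385, 198–247), the scribed line runs (282,192)–(291,274), the offcut is at (243,222) and the lid at (254,259). The network points agree with this. Next I'll measure the geometry on rectified views.

```bash
cat >> h.py <<'E'
X0,Y0,S=0.45,-0.22,2000   # ortho origin (x,y) and px per m ; col=(y-Y0)*S, row=(x-X0)*S
def ortho(cam,im,z,W=1000,H=560):
    c=bot.camera_info(cam);v,u=np.mgrid[0:H,0:W];p=np.c_[u.ravel()*0+v.ravel()/S+X0,u.ravel()/S+Y0,np.full(u.size,z)]
    R=cv2.Rodrigues(np.array(c["rvec"],float))[0];q=p@R.T+np.array(c["tvec"]).ravel();s=q[:,:2]/q[:,2:];s=s*(1+c["k1"]*(s**2).sum(1,keepdims=True))
    K=np.array(c["camera_matrix"]);m=(s*[K[0,0],K[1,1]]+[K[0,2],K[1,2]]).astype(np.float32).reshape(H,W,2)
    return cv2.remap(im,m,None,cv2.INTER_CUBIC)
def pane_rect(o):
    f=o.astype(np.float32);g=f[...,1]-f[...,2]   # green minus red
    m=((g>0.5*np.percentile(g,98))&(o[...,1].astype(int)>o[...,0])).astype(np.uint8)
    return m
E
python3 - <<'E'
from h import *
for c in("scene","top"):
    im,_=bot.get_image(c)
    for z in(.015,.027): cv2.imwrite(f"pics/{c}_o{int(z*1e3)}.png",ortho(c,im,z))
a=cv2.imread("pics/top_o15.png");b=cv2.imread("pics/scene_o15.png")
cv2.imwrite("pics/both.png",cv2.convertScaleAbs(cv2.resize(np.vstack([a,b]),(536,600)),alpha=1.6))
E
```

```text
(no output)
```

View pics/both.png

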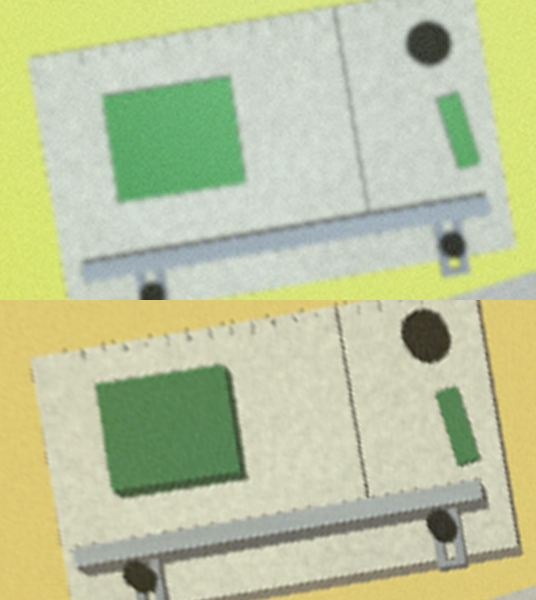

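The rectified views (upper is top, lower is scene) show the board yawed about 8–9°, the pane slightly askew, and the line from (338,10) to (368,212). I'll fit these at sub-pixel accuracy.

```bash
cat >> h.py <<'E'
X0=0.42
def w(col,row): return np.array([row/S+X0,col/S+Y0])
def fitline(cam,im,p,q):
    """subpixel fit of the dark scribed line near p->q (world xy): returns point, unit dir (+x)"""
    o=cv2.GaussianBlur(ortho(cam,im,.015),(0,0),1.5)[...,1].astype(float);pts=[]
    for t in np.linspace(0,1,150):
        c=p+(q-p)*t;row=int((c[0]-X0)*S);c0=int((c[1]-Y0)*S);s=np.arange(c0-16,c0+17);v=o[row,s]
        d=np.clip(np.median(v)-v-5,0,None)
        k=d.argmax();lo=max(k-5,0);e=d[lo:k+6]
        if e.sum()>0: pts.append(w((s[lo:k+6]*e).sum()/e.sum(),row))
    vx,vy,x,y=cv2.fitLine(np.array(pts,np.float32),cv2.DIST_HUBER,0,.001,.001).ravel();d=np.array([vx,vy]);d*=np.sign(d[0]);pt=np.array([x,y])
    r=np.array(pts)-pt;res=r@[-d[1],d[0]];return pt,d,np.median(abs(res))
def pane(cam,im,top=True):
    """fit pane rectangle on plane z=.027 -> centre, yaw (x axis), sizes"""
    o=ortho(cam,im,.027);f=cv2.GaussianBlur(o,(0,0),1.5).astype(np.float32)
    g=f[...,1]-f[...,2]; hi=np.percentile(g,97); m=(g>.5*hi)&(f[...,1]>f[...,0]*1.15)
    if cam=="scene":
        v=np.median(f[...,1][m]); m&=f[...,1]>.82*v
    n,l,st,_=cv2.connectedComponentsWithStats(m.astype(np.uint8))
    c=[k for k in range(1,n) if 35000<st[k,4]<65000]
    return o,(l==c[0]).astype(np.uint8) if c else None,[st[k,4] for k in range(1,n) if st[k,4]>2000]
def rect(m):
    ct=max(cv2.findContours(m,cv2.RETR_EXTERNAL,cv2.CHAIN_APPROX_NONE)[0],key=len)[:,0].astype(np.float32)
    (cx,cy),(a,b),_=r=cv2.minAreaRect(ct);B=cv2.boxPoints(r);L=[]
    for i in range(4):   # refit each side robustly
        p,q=B[i],B[(i+1)%4];u=(q-p)/np.linalg.norm(q-p);n=np.array([-u[1],u[0]]);s=(ct-p)@u;d=abs((ct-p)@n)
        k=ct[(d<8)&(s>25)&(s<np.linalg.norm(q-p)-25)];v=cv2.fitLine(k,cv2.DIST_HUBER,0,.01,.01).ravel();L.append((v[2:],v[:2]))
    C=[]
    for i in range(4):
        (p,u),(q,v)=L[i-1],L[i];t=np.linalg.solve(np.c_[u,-v],q-p);C.append(w(*(p+u*t[0])))
    return np.array(C)
def see(verbose=True):
    out={}
    for c in("top","scene"):
        im,_=bot.get_image(c);r={}
        r["line"]=fitline(c,im,np.array([.475,.098]),np.array([.635,.121]))
        o,m,a=pane(c,im)
        if m is not None:
            C=rect(m);i=lambda k:C[np.argsort(C[:,1])[k]]
            # order: edges by board-like axes
            ct=C.mean(0);ang=np.arctan2(*(C-ct).T[::-1]);C=C[np.argsort(ang)]
            # (-x,-y),(+x,-y),(+x,+y),(-x,+y)
            r["C"]=C;e=(C[2]+C[3])/2;pt,d,_=r["line"];ny=np.array([-d[1],d[0]])
            r["edge_gap"]=(e-pt)@ny;ld=C[2]-C[3];tr=C[1]-C[0];yv=C[2]+C[3]-C[0]-C[1]
            r["yaws"]=[np.arctan2(ld[1],ld[0]),np.arctan2(tr[1],tr[0]),np.arctan2(*(C[2]-C[1])[::-1])-np.pi/2,np.arctan2(*(C[3]-C[0])[::-1])-np.pi/2]
            r["size"]=[np.linalg.norm(ld),np.linalg.norm(tr),np.linalg.norm(C[2]-C[1]),np.linalg.norm(C[3]-C[0])]
        r["lyaw"]=np.arctan2(*r["line"][1][::-1])
        if verbose:
            print(c,"line",r["line"][0].round(4),"yaw",round(r["lyaw"],4),"res",r["line"][2].round(5),"areas",a)
            if "C" in r: print("  C",r["C"].round(4).tolist(),"gap",round(r["edge_gap"],4),"yaws",np.round(r["yaws"],4),"size",np.round(r["size"],4))
        out[c]=r
    return out
E
python3 - <<'E'
from h import *
see()
for c in ("top","scene"):
    im,_=bot.get_image(c);o=ortho(c,im,.015);g=cv2.cvtColor(o,cv2.COLOR_BGR2HSV)[...,1];m=((g<70)).astype(np.uint8)
    m=cv2.morphologyEx(m,cv2.MORPH_CLOSE,np.ones((31,31)));n,l,st,_=cv2.connectedComponentsWithStats(m)
    k=1+st[1:,4].argmax();(cx,cy),s,a=cv2.minAreaRect(np.argwhere(l==k)[:,::-1].astype(np.float32));print(c,"board",w(cx,cy),np.array(s)/S,a)
print(bot.tip_extent)
E
```

```text
top line [0.5548 0.108 ] yaw 0.166 res 0.00027 areas [np.int32(47206), np.int32(5429)]
  C [[0.5385000109672546, -0.12319999933242798], [0.6359999775886536, -0.10830000042915344], [0.6180999875068665, 0.008899999782443047], [0.5202999711036682, -0.005900000222027302]] gap -0.1074 yaws [0.1503 0.151  0.1517 0.1537] size [0.0989 0.0987 0.1186 0.1186]
scene line [0.5622 0.1109] yaw 0.1669 res 0.00016 areas [np.int32(47781), np.int32(5827)]
  C [[0.5376999974250793, -0.12129999697208405], [0.6362000107765198, -0.10639999806880951], [0.6176999807357788, 0.01119999960064888], [0.5195000171661377, -0.0038999998942017555]] gap -0.1069 yaws [0.1524 0.1506 0.1563 0.1531] size [0.0993 0.0997 0.119  0.1188]
top board [0.59718002 0.03415741] [0.26249661 0.42168674] 80.50389862060547
scene board [0.59815585 0.03751959] [0.26519922 0.42280463] 80.61448669433594
0.008
```

Both views agree: line yaw is 0.1665, pane yaw 0.152, the edge is 107 mm short of the line, and the pane measures about 99×119 mm as it should. Next I'll touch the board behind the pane to get the finger height, then push it to the fence with two fingers.

```bash
cat >> h.py <<'E'
YAW=0.1665
bx=np.array([np.cos(YAW),np.sin(YAW)]);by=np.array([-bx[1],bx[0]])
def quat(y): return [0,np.cos(y/2),np.sin(y/2),0]
def P(p,z): return [float(p[0]),float(p[1]),float(z)]
def pos(): return np.array(bot.state()["position"])
def F(): 
    f=np.array(bot.state()["force"]);return np.round([f[:2]@bx,f[:2]@by,f[2]],2)
def shift(a,b,dz=0,**k): # relative move in board axes
    p=pos();q=p[:2]+a*bx+b*by;return bot.line_to(P(q,p[2]+dz),**k)
E
python3 - <<'E'
from h import *
bot.command_gripper(.06)
near=(np.array([.5385-.0004,-.1223])+np.array([.5199,-.0049]))/2
p=near-.021*bx
bot.move_ptp(P(p,.10),quat(YAW)); print(bot.state()["clock"],pos(),F())
bot.line_to(P(p,.045),rate=.1); f0=F()
r=bot.line_to(P(p,.012),rate=.015,force_limit=2.5)
print("touch",r,pos(),f0,F(),bot.state()["clock"],bot.state()["finger_gap"])
shift(0,0,.004,rate=.03);print(pos(),F())
cv2.imwrite("pics/s1.png",bot.get_image("scene")[0][180:340,180:440].repeat(3,0).repeat(3,1))
E
```

```text
4.0083 [ 0.50856463 -0.06831007  0.10017899] [ 1.03 -0.3  -0.07]
touch True [ 0.50828836 -0.06711732  0.01797795] [-0.01  0.5  -0.47] [0.33 0.66 6.03] 6.3167 0.0599245527671919
[ 0.50846479 -0.06712775  0.02213406] [-0.15  0.06 -0.04]
```

View pics/s1.png

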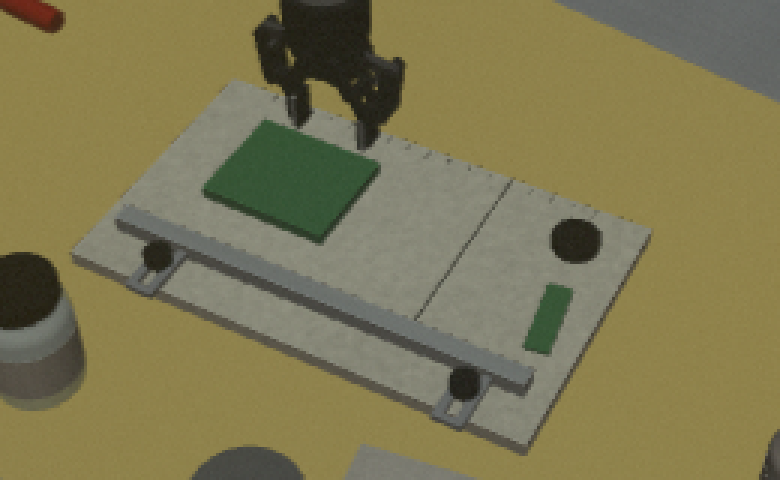

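The fingers hang about 4 mm above the board behind the pane's near edge, and the pane is undisturbed. Now I'll push it to the fence.

Run:
```python
from h import *
p0=pos();r1=shift(.026,0,rate=.02,force_limit=6);print(r1,(pos()-p0)[:2]@bx,F())
if not r1:
    r=shift(.04,0,rate=.009,force_limit=6);print(r,(pos()-p0)[:2]@bx,(pos()-p0)[:2]@by,F())
for _ in range(3): bot.dwell(.15);print(F())
print(bot.state()["clock"],pos())
```

```text
False 0.026293191664549034 [-0.44 -0.29  0.12]
True 0.05552006918527975 0.00013383003603134776 [-0.38 -0.86  0.17]
[ 0.19 -0.19 -0.04]
[-0.3   0.74 -0.64]
[-0.49 -0.18 -0.04]
11.625 [ 0.56143351 -0.05788781  0.02093741]
```

The force relaxes after the stop, so I'll add small position steps until about 8 N is held.

```bash
cat >> h.py <<'E'
def press(axis=bx,target=8.0,step=.0004,nmax=25):
    """advance the commanded position in small steps until the steady reaction on the tool reaches target"""
    s0=pos();f0=0
    for i in range(nmax):
        q=s0[:2]+axis*step*(i+1);bot.line_to(P(q,s0[2]),rate=.012)
        f=-np.mean([np.array(bot.state()["force"])[:2]@axis for _ in range(1)]);print(round(f,1),round((pos()-s0)[:2]@axis*1e3,2),end=" | ")
        if f>target-1.5:
            bot.dwell(.06);g=-np.array(bot.state()["force"])[:2]@axis;print("re",round(g,1),end=" ")
            if (f+g)/2>target-.8: break
    a=[]
    for _ in range(6): bot.dwell(.07);a.append(-np.array(bot.state()["force"])[:2]@axis)
    print("\nheld",np.round(a,1),bot.state()["clock"])
E
python3 - <<'E'
from h import *
press()
E
```

```text
-0.2 0.44 | -0.2 0.82 | -0.2 1.25 | 0.3 1.63 | -0.3 2.04 | 1.4 2.06 | 3.0 2.14 | 4.5 2.14 | 5.7 2.16 | 5.8 2.13 | 7.7 2.19 | re 7.0 
held [7.7 6.7 6.5 6.2 6.2 6.4] 14.8333
```

Run:
```python
from h import *
shift(.0027,0,rate=.012)
for _ in range(6): bot.dwell(.1);print(F(),end=" ")
shift(-.02,0,rate=.1);shift(0,0,.06,rate=.2)
p=pos();bot.line_to(P(p[:2]-.13*by-.03*bx,.14),rate=.3)
print(bot.state()["clock"]);see()
```

```text
[-7.62 -0.44  5.19] [-8.43 -2.1   6.5 ] [-7.7  -0.2   5.45] [-7.94 -0.11  5.55] [-8.15 -0.11  5.56] [-7.22 -0.44  5.69] 17.1417
top line [0.5548 0.1079] yaw 0.1675 res 0.00027 areas [np.int32(5485), np.int32(47586)]
  C [[0.5861999988555908, -0.11490000039339066], [0.6843000054359436, -0.09839999675750732], [0.6643999814987183, 0.01850000023841858], [0.5662999749183655, 0.002099999925121665]] gap -0.1064 yaws [0.1654 0.1671 0.1685 0.1685] size [0.0995 0.0995 0.1186 0.1187]
scene line [0.5548 0.1097] yaw 0.1663 res 0.00017 areas [np.int32(5872), np.int32(46389)]
  C [[0.5856000185012817, -0.11339999735355377], [0.6805999875068665, -0.09709999710321426], [0.6610999703407288, 0.02019999921321869], [0.5655999779701233, 0.0038999998942017555]] gap -0.106 yaws [0.1686 0.17   0.165  0.1687] size [0.0968 0.0964 0.1189 0.1191]
```

The pane is flush with the fence (yaw 0.167–0.168), and the edge is 106.2 mm short. Now I'll push it along the fence from the trailing edge, with the finger line along x.

Run:
```python
from h import *
j=bot.state()["joint_pos"]
tr=np.array([.6345,-.106]);p=tr-.008*bx-.027*by
best=None
for y in(YAW+np.pi/2,YAW-np.pi/2):
    k=bot.ik(P(p,.024),quat(y))
    if k is not None:
        print(y,np.round(k,2),abs(k-j).max())
        if best is None or abs(k-j).max()<best[0]: best=(abs(k-j).max(),y)
y=best[1];bot.command_gripper(.05)
bot.move_ptp(P(p,.09),quat(y));bot.line_to(P(p,.024),rate=.1);print(bot.state()["clock"],pos(),F())
r=shift(0,.116,rate=.035,force_limit=8);bot.dwell(.1);e=pos();print(r,e,F(),(e[:2]-p)@by,(e[:2]-p)@bx)
open("stop.txt","w").write(repr((list(map(float,e)),float(y))))
shift(0,-.02,rate=.1);shift(0,0,.05,rate=.2);q=pos();bot.line_to(P(q[:2]-.11*by-.03*bx,.12),rate=.3)
print(bot.state()["clock"]);see()
```

```text
1.7372963267948967 [ 0.35  0.91 -0.32  1.66  0.43  0.63 -0.03] 1.0231389664220085
-1.4042963267948965 [-0.09  0.95  0.44  1.68 -0.6   0.66 -2.3 ] 1.2386124686747528
19.3083 [ 0.63154835 -0.1338861   0.02433771] [-0.33 -0.99 -0.07]
False [ 0.61233278 -0.01962914  0.02433989] [-1.32 -2.85 -0.88] 0.11585023530793498 0.0004537257795098372
24.1833
top line [0.5528 0.1073] yaw 0.156 res 0.00033 areas [np.int32(5455), np.int32(47548)]
  C [[0.5694000124931335, -0.015200000256299973], [0.6672999858856201, 0.0012000000569969416], [0.6474999785423279, 0.11810000240802765], [0.5494999885559082, 0.10180000215768814]] gap -0.0044 yaws [0.1645 0.1665 0.1676 0.1686] size [0.0994 0.0993 0.1186 0.1188]
scene line [0.5694 0.1066] yaw 0.0987 res 0.00128 areas [np.int32(5799), np.int32(46326)]
  C [[0.5687000155448914, -0.01360000018030405], [0.6636000275611877, 0.002199999988079071], [0.6444000005722046, 0.11959999799728394], [0.5489000082015991, 0.10360000282526016]] gap 0.0023 yaws [0.1659 0.1645 0.1623 0.1673] size [0.0968 0.0962 0.119  0.1189]
```

The contaminated line fits don't count here. Against the original line the gap is −5.3 (top) and −5.1 (scene) mm. Allowing for the contour inset of about 0.5 mm per side, about 4.7 mm remains. I'll push that far from the recorded stop point.

```bash
cat >> h.py <<'E'
LINE={"top":(np.array([.5548,.10795]),.1668),"scene":(np.array([.5548,.1097]),.1666)}
def gap():
    for c in("top","scene"):
        im,_=bot.get_image(c);C=rect(pane(c,im)[1]);ct=C.mean(0);C=C[np.argsort(np.arctan2(*(C-ct).T[::-1]))]
        pt,y=LINE[c];n=np.array([-np.sin(y),np.cos(y)]);L=np.linalg.norm(C[2]+C[3]-C[0]-C[1])/2
        e=((C[2]+C[3])/2-pt)@n;l=fitline(c,im,np.array([.478,.0955]),np.array([.53,.1035]))
        t=(np.arctan2(*(C[2]-C[1])[::-1])+np.arctan2(*(C[3]-C[0])[::-1])-np.pi)/2
        print(c,"raw %.2f corr %.2f mm"%(e*1e3,(e+(.12-L)/2)*1e3),"yaw-line %.4f"%(t-y),"near line now off %.2f mm"%((l[0]-pt)@n*1e3),"x-edges",np.round([(C[[1,2]].mean(0))@bx,(C[[0,3]].mean(0))@bx],4))
E
python3 - <<'E'
from h import *
gap()
e,y=eval(open("stop.txt").read());e=np.array(e)
s=e[:2]-.015*by;bot.line_to(P(s,.07),rate=.3);bot.line_to(P(s,.024),rate=.12)
bot.line_to(P(e[:2]-.002*by,.024),rate=.04)
r=bot.line_to(P(e[:2]+.0047*by,.024),rate=.01,force_limit=8);bot.dwell(.1);p=pos();print(r,(p-e)[:2]@by,F())
open("stop.txt","w").write(repr((list(map(float,p)),float(y))))
shift(0,-.02,rate=.1);shift(0,0,.05,rate=.2);q=pos();bot.line_to(P(q[:2]-.11*by-.03*bx,.12),rate=.3)
print(bot.state()["clock"]);gap()
a=[ortho(c,bot.get_image(c)[0],z)[60:560,400:800] for c,z in(("top",.027),("scene",.027))]
cv2.imwrite("pics/g.png",cv2.convertScaleAbs(np.hstack(a),alpha=1.6))
E
```

```text
top raw -5.24 corr -4.60 mm yaw-line -0.0003 near line now off -0.01 mm x-edges [0.6582 0.5588]
scene raw -5.05 corr -4.51 mm yaw-line -0.0030 near line now off 0.02 mm x-edges [0.655  0.5584]
False 0.004702181380624171 [-0.7  -1.11 -1.9 ]
28.1917
top raw -0.86 corr -0.03 mm yaw-line -0.0010 near line now off 0.08 mm x-edges [0.6582 0.5588]
scene raw -0.33 corr 0.20 mm yaw-line -0.0006 near line now off 0.03 mm x-edges [0.6549 0.5586]
```

View pics/g.png

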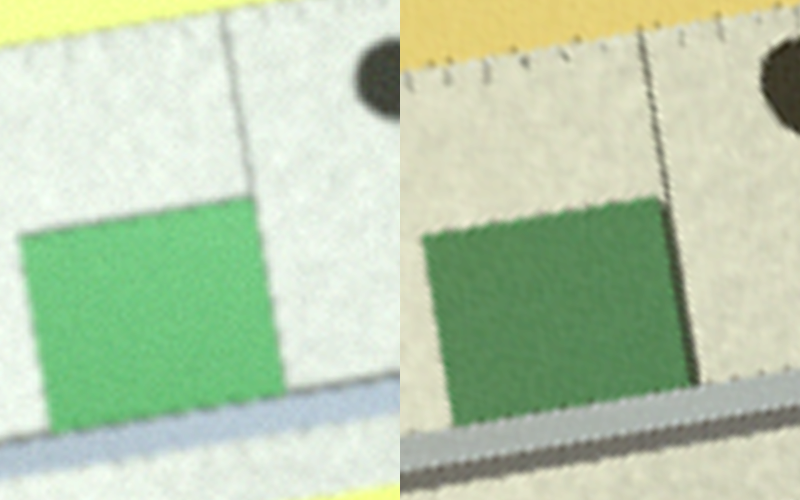

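The top view at the pane's height and the scene view both show the leading edge on the scribed line. The corrected gap is −0.03 and +0.20 mm, and the pane is square. Now the final press.

Run:
```python
from h import *
yb=np.array([.5548,.1088])@by-.060
at=lambda x:x*bx+yb*by
bot.command_gripper(.06)
bot.move_ptp(P(at(.530),.09),quat(YAW));bot.line_to(P(at(.530),.0235),rate=.1)
bot.line_to(P(at(.541),.0235),rate=.03,force_limit=6);print(bot.state()["clock"],pos(),F())
press(target=8.2,step=.0005,nmax=24)
print(F())
```

```text
31.325 [0.54099651 0.0456549  0.02356516] [-0.85 -0.36 -0.09]
-0.5 0.41 | -0.0 1.03 | -0.6 1.54 | 0.2 2.05 | -0.6 2.55 | 0.4 3.04 | -0.2 3.55 | -0.0 4.04 | -0.5 4.54 | -0.5 5.03 | 0.8 5.15 | 2.5 5.13 | 4.0 5.23 | 5.9 5.23 | 6.2 5.25 | 7.2 5.25 | re 7.0 8.3 5.27 | re 8.2 
held [8.8 8.  9.2 9.  7.5 8.5] 36.0917
[-8.5   0.33  5.76]
```

Held about 8.5 N. I'll back off and check.

Run:
```python
from h import *
shift(-.025,0,rate=.05);shift(0,0,.07,rate=.2);p=pos();bot.line_to(P(p[:2]-.2*by-.05*bx,.14),rate=.3)
print(bot.state()["clock"],F());gap()
```

```text
38.1583 [-0.34 -0.02  0.2 ]
top raw -0.80 corr -0.06 mm yaw-line -0.0012 near line now off 0.06 mm x-edges [0.6584 0.5588]
scene raw -0.32 corr 0.22 mm yaw-line -0.0010 near line now off 0.03 mm x-edges [0.655  0.5586]
```

```bash
python3 -c "
from rig import bot
print(bot.sign_off())"
```

```text
the job is handed in; nothing more can be done
None
```

I handed the job in at about 38 s: the pane is flush against the fence after a final press of about 8.5 N, its leading edge is within about 0.2 mm of the scribed line, and it is square to the line within about 0.001 rad; I don't have the judge's verdict.

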